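# Caliper the red lens barrel

### The arm

A 6-joint arm with a two-finger parallel gripper is mounted at the origin on the work surface. World frame = base frame: x ahead of the robot, y to its left, z up, the work surface at z = 0. Lengths are in m, angles in rad, forces in N, time in s.
With the tool pointing down it reaches from about 0.35 to 0.975 m from the base axis. Payload 4.9 kg.
Tool frame: the origin (TCP) lies at the very end of the fingers, on their centre line; the grasp point (between the pads) lies 19 mm behind it (ctrl.grip_point_offset is the distance from the TCP to the grasp point, in m); z points along the fingers, y is the line along which they close (so a half turn about z gives the same grasp; the last joint's range is limited). The gripper opens to 85 mm and grips with 20 to 120 N. Pads are 22 mm wide; open, the fingers measure 114 mm over their backs; the gripper's body (76 mm by 85 mm) begins 54 mm behind the grasp point. The pads swing forward as they close: fully open they stand 13 mm farther back than shut.
Start: joints at [-1.386, 0.053, 1.613, -0, 1.476, -0.119], TCP at [0.187, -0.596, 0.231] pointing down, gripper open.
Joint ranges: [-3.01, 3.01], [-1.01, 2.22], [0.06, 2.58], [-1.02, 4.17], [0.09, 2.62], [-3.14, 3.14]. Speed limits (rad/s): [2.57, 2.57, 3.14, 3.14, 3.14, 3.14].

### API

Orientations are given as a rotation vector (axis times angle).
In Python, from station import ctrl gives the robot as it stands.
- The arm moves only by the tool send_rows, never from a script. Its argument "rows" is a list of rows, each a list of 3 entries, a list of its own where there are three numbers: the finger opening in cm, from 0 to 8.54, then the shift along the tool's x, y, z in cm, then the turn about the tool's z in degrees. A call has 1 to 10 rows; each row shifts and turns the commanded pose from where the row before left it, along the tool's axes as they then stand; what a row does not reach is not made up. A row lasts 1/8 s, in which the tool goes at most 62.5 mm and 10.7 degrees, less where a joint would pass 70% of its speed; a pose out of reach is approached as far as the arm can. A call with a gripper value outside its range is refused whole. The fingers move at their own pace and stop on an object; "newtons" is the grip in N (left out, the last holds). Time passes only in rows, so rows that do not move let the fingers close. It gives the time, the measured TCP pose, the force, the opening and the grip force at its end, in the units of the state.
- ctrl.get_obs(): the state, without advancing time (a new reading comes with each control period).
- ctrl.get_image(name): name is "side" or "top" or "wrist"; returns a dict with "frame" (384x512x3 uint8, red, green, blue), "range_z" (384x512 float32, m along the optical axis (not along the pixel's ray), 0 where there is no reading), "fx", "fy", "cx", "cy" (pixels), "k1" (the pictures are not rectified: a ray, as slopes to the right and down, at radius r is drawn at 1 + k1 r^2 times it, then the intrinsics apply), "cam_to_world" (4x4, takes a point from camera to world coordinates). Camera axes: x right, y down, z forward; pixel columns grow to the right and rows downward; lengths in m; the calibration is good to about 2 mm. A picture is of the moment at which its call begins.
- ctrl.finish_job(): hands the job in; it is judged then, once.
The state is a dict: "t": time; "q": joint angles; "dq": joint speeds; "effort": joint torques, N m; "tool_pos": TCP position; "tool_rot": TCP orientation; "contact_force": force on the tool from outside, world axes, zero at the start; "wrist_torque": the same for the moment, N m; "opening": finger opening in m; "grip_force": force on a finger pad.
Only numpy, scipy, OpenCV 4.12 (cv2) and the standard library are available. Lean on these libraries where they do the work, as an engineer would, in place of code of your own. Each camera call takes 0.05 s, during which the arm holds its last target. There are 200 camera calls.

### The job

Stand the red lens barrel upright on the bench caliper's blue base plate, between the open jaws, and let go of it. Then slide the moving jaw (the orange thumb post is its handle) gently shut until the barrel presses the sprung anvil of the fixed jaw in by about 8 mm, half its travel and never to its stop, and leave the barrel held there between the jaws.

Things in the scene. Friction and masses are not known exactly. Their poses are not given: they have to be found in the camera images.
- red_barrel: Red lens barrel, black ends, round glass lens on top: an upright cylinder 36 mm across, 70 mm tall, about 150 g, standing on the table. Origin: centre of its underside; z up its axis. A black and a silver barrel of the same size stand near it and are not wanted.
- caliper: Fixed bench caliper. Origin: centre of the underside of its blue base plate, 150 (x) by 340 (y) by 10 mm thick; z up. Steel beam along y at x 39 to 61 mm, top 32 mm above the table. From it two jaws reach to x = -45 mm, tops 36 mm above the table: the fixed one at -y, the moving one at +y. Stand the barrel on the plate between them, at x = -5 mm. No other part exceeds 51 mm but the thumb post.
- jaw (a joint): Slide of the moving jaw to the caliper's -y, m: 0 open, 0.085 most; starts at 0 to 0.02; 5 N of friction keeps it where left. Its face is at caliper y = 45 mm minus this; both faces touch the barrel at 0.059. Orange thumb post on its carriage: 20 by 20 mm, 46 to 80 mm above the table, centre at caliper x = 50 mm, y = 100 mm minus this.
- anvil (a joint): How far the fixed jaw's sprung steel face (the anvil) is pressed in, to the caliper's -y, m: 0 at rest, with its face at caliper y = -50 mm; 0.016 at its stop. The spring gives 0.4 N per mm. A green flag on top of the fixed jaw moves with it.
Things that resemble listed ones, but are neither listed nor needed, are in the scene too. There is more than one size of the red_barrel; the one meant has the size given above.

How it is judged:
On the way, in this order (a step that is already met when the one before it is completed fails the run):
1. the red barrel stands upright on the base plate between the jaws, let go (x of red_barrel in the frame of caliper between -0.04 and 0.03 m and y of red_barrel in the frame of caliper between -0.05 and 0.04 m and z of red_barrel in the frame of caliper between 0.006 and 0.014 m and angle between red_barrel's own z axis and vertical below 0.17 rad and contact force between each of the arm, the fingers and red_barrel below 0.1 N), for 0.2 s.
2. the jaw has been slid shut on the barrel: the anvil is pressed in more than 3 mm (value of joint anvil above 0.003 m and value of joint jaw above 0.055 m), for 0.2 s.
At the end, for the whole second after the job is handed in: The red barrel stands upright (within 10 degrees) on the base plate, at rest, held between the moving jaw and the anvil, with the anvil still pressed in more than 3 mm (all of step 2 and value of joint jaw below 0.08 m and x of red_barrel in the frame of caliper between -0.045 and 0.03 m and y of red_barrel in the frame of caliper between -0.055 and -0.02 m and z of red_barrel in the frame of caliper between 0.006 and 0.014 m and angle between red_barrel's own z axis and vertical below 0.17 rad and linear speed of red_barrel below 0.02 m/s); the robot touches nothing.
It fails at once if the anvil is driven to its stop (pressed in more than 15.5 mm) (value of joint anvil above 0.0155 m).
It also fails if it takes over 45 s, if anything falls off the work surface, if the arm or the gripper's body presses on something with over 40 N, if the wrist force passes 120 N, or if a joint passes its speed limit or range.

## Working session

There is one attempt and no reset: what is moved stays moved. The work goes in short steps, Python scripts to look and compute and a tool call to move; the robot and the scene stay as the last step left them, time stands still between calls to the robot, and variables do not carry over. Pictures are saved under pics/ and viewed, at most 10 in all, crops included, and the job is handed in when it is done.

Besides the shell and the picture viewer there is one more tool, called as name([rows], argument=value, ...), one row to a line, values as JSON. send_rows: Moves the arm, as the interface text tells. Its arguments: {"type":"object","properties":{"rows":{"type":"array","items":{"type":"array"}},"newtons":{"type":"number"}},"required":["rows"]}

```bash
mkdir -p pics
cat > h.py <<'E'
import numpy as np, cv2
from station import ctrl
def grab(n):
    return ctrl.get_image(n)
def save(im,p): cv2.imwrite('pics/'+p,im['frame'][:,:,::-1])
def rays(im,uv):
    uv=np.asarray(uv,float).reshape(-1,2)
    d=(uv-[im['cx'],im['cy']])/[im['fx'],im['fy']]
    s=d.copy()
    for _ in range(20): s=d/(1+im['k1']*(s**2).sum(1,keepdims=True))
    return np.c_[s,np.ones(len(s))]
def plane(im,uv,z):
    T=np.array(im['cam_to_world']);r=rays(im,uv)@T[:3,:3].T;o=T[:3,3]
    return o+r*((z-o[2])/r[:,2:])
def depth(im,uv):
    T=np.array(im['cam_to_world']);uv=np.asarray(uv).reshape(-1,2).astype(int)
    z=im['range_z'][uv[:,1],uv[:,0]]
    return (rays(im,uv)*z[:,None])@T[:3,:3].T+T[:3,3]
E
python3 - <<'E'
from h import *
t=grab('top');s=grab('side')
for im in(t,s):print(np.round(im['cam_to_world'],3).tolist(),im['fx'],im['k1'])
save(t,'t0.png');save(s,'s0.png');print(ctrl.get_obs())
E
```

```text
[[0.01, -0.997, 0.082, 0.444], [-1.0, -0.011, -0.015, -0.073], [0.016, -0.082, -0.997, 0.864], [0.0, 0.0, 0.0, 1.0]] 347.9043905365251 0.010083878960271636
[[0.973, -0.162, 0.164, 0.368], [-0.23, -0.642, 0.731, -0.718], [-0.013, -0.75, -0.662, 0.616], [0.0, 0.0, 0.0, 1.0]] 385.40837594555643 0.009279060858288257
{'t': 0.1, 'q': array([-1.38597206e+00,  5.32838708e-02,  1.61417701e+00, -1.45548932e-05,
        1.47600388e+00, -1.18991002e-01]), 'dq': array([ 1.64591908e-04, -1.36685509e-03, -3.38477074e-03, -5.32834083e-04,
       -2.54350350e-04,  3.00264158e-05]), 'effort': array([ 4.85125784e-04, -3.94902670e+01, -3.71361423e+01, -1.06468553e-04,
        3.91143825e-03,  3.14837820e-06]), 'tool_pos': array([ 0.18687252, -0.59580779,  0.23017814]), 'tool_rot': array([-3.10356531e+00, -4.75117687e-01,  1.19455213e-04]), 'contact_force': array([-0.11558846, -0.15414487,  0.27227954]), 'wrist_torque': array([ 0.02120472,  0.03737755, -0.01402626]), 'grip_force': 0.0, 'opening': 0.08527342987016609}
```

View pics/t0.png

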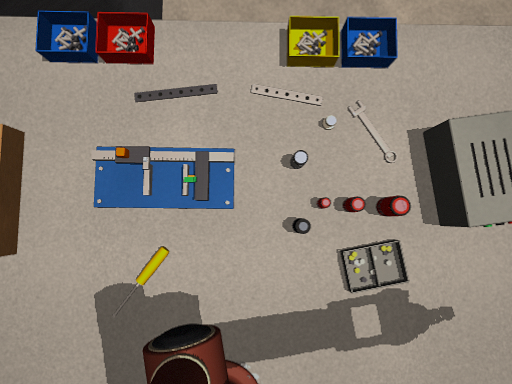

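View pics/s0.png

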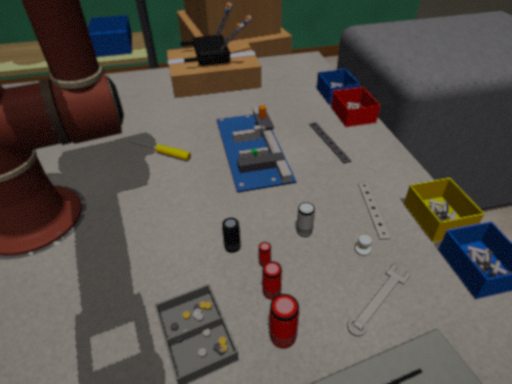

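The top view shows the caliper (cols 95–235, rows 147–208) with its beam up, toward world +x. The fixed jaw and green flag are on the right, and the orange post is at (121,153). Three red cylinders sit at (324,202), (355,204) and (394,206). The side view shows the same layout.

```bash
cat >> h.py <<'E'
def blobs(im,lo,hi,amin=20):
    h=cv2.cvtColor(im['frame'],cv2.COLOR_RGB2HSV)
    m=cv2.inRange(h,lo,hi)
    return [c for c in cv2.findContours(m,cv2.RETR_EXTERNAL,cv2.CHAIN_APPROX_NONE)[0] if cv2.contourArea(c)>amin]
E
python3 - <<'E'
from h import *
t=grab('top')
# tops by depth
for (u,v) in [(324,202),(355,204),(394,206),(301,157),(302,226)]:
    w=t['range_z'];ys,xs=np.mgrid[v-22:v+23,u-24:u+25]
    uv=np.c_[xs.ravel(),ys.ravel()];P=depth(t,uv)
    c=depth(t,[(u,v)])[0]
    n=abs(P[:,2]-c[2])<.006
    n&=np.hypot(*(P[:,:2]-c[:2]).T)<.04
    q=P[n];print((u,v),c.round(3),'top z',np.median(q[:,2]).round(4),'mid',((q.min(0)+q.max(0))/2).round(4),'ext',np.ptp(q,axis=0).round(3),n.sum())
b=max(blobs(t,(95,120,40),(125,255,255)),key=lambda c:cv2.contourArea(c) if 90<c[:,0,0].mean()<240 and c[:,0,1].mean()>100 else 0)
r=cv2.minAreaRect(b);bx=cv2.boxPoints(r);print(bx.round(1).tolist());print(plane(t,bx,.010).round(4))
for c in blobs(t,(8,170,120),(20,255,255),10):
    x=c[:,0].mean(0)
    print('orange',x,c[:,0].min(0),c[:,0].max(0),depth(t,x).round(3),plane(t,x,.08).round(4))
for c in blobs(t,(50,150,80),(75,255,255),5):
    x=c[:,0].mean(0);print('green',x,depth(t,x).round(3))
E
```

```text
(324, 202) [ 0.481 -0.244  0.05 ] top z 0.0505 mid [ 0.4811 -0.2461  0.0492] ext [0.024 0.024 0.01 ] 93
(355, 204) [ 0.476 -0.31   0.072] top z 0.0708 mid [ 0.4765 -0.3152  0.0709] ext [0.032 0.033 0.01 ] 183
(394, 206) [ 0.472 -0.39   0.095] top z 0.0928 mid [ 0.4733 -0.4053  0.093 ] ext [0.042 0.044 0.008] 327
(301, 157) [ 0.584 -0.187  0.07 ] top z 0.071 mid [ 0.5835 -0.1844  0.0694] ext [0.033 0.033 0.01 ] 181
(302, 226) [ 0.425 -0.189  0.071] top z 0.0709 mid [ 0.4251 -0.1897  0.0703] ext [0.032 0.034 0.008] 182
[[93.80000305175781, 206.6999969482422], [94.30000305175781, 160.39999389648438], [233.39999389648438, 161.89999389648438], [232.89999389648438, 208.1999969482422]]
[[ 0.4658  0.309   0.01  ]
 [ 0.5794  0.3132  0.01  ]
 [ 0.58   -0.0276  0.01  ]
 [ 0.4654 -0.0281  0.01  ]]
orange [120.         151.14285714] [116 147] [124 155] [[0.59  0.225 0.081]] [[0.5901 0.2251 0.08  ]]
green [190.03333333 179.        ] [[0.533 0.073 0.038]]
```

send_rows([
  [8.5,[0,0,0],-10.4],
  [8.5,[0,0,0],-10.4],
  [8.5,[0,0,0],-10.4],
  [8.5,[0,0,0],-10.4],
  [8.5,[0,0,0],-10.4],
  [8.5,[0,0,0],-10.4],
  [8.5,[0,0,0],-10.2],
  [8.5,[0,0,0],0],
])

```text
t: 1.15
tool_pos: [0.1869, -0.5961, 0.2308]
tool_rot: [-2.223, -2.219, -0.001]
contact_force: [-0.4, -0.3, 0.3]
opening: 0.085
grip_force: 0.0
```

send_rows([
  [8.5,[5,5,0],0],
  [8.5,[5,5,0],0],
  [8.5,[5,5,0],0],
  [8.5,[5,5,0],0],
  [8.5,[4,4,0],0],
  [8.5,[4.2,5,0],0],
  [8.5,[0,0,3],0],
  [8.5,[0,0,3],0],
  [8.5,[0,0,0],0],
])

```text
t: 2.28
tool_pos: [0.4502, -0.3376, 0.1681]
tool_rot: [-2.219, -2.215, 0.0]
contact_force: [-0.6, -0.3, -0.1]
opening: 0.0851
grip_force: 0.0
```

Run:
```python
from h import *
from scipy.spatial.transform import Rotation as R
o=ctrl.get_obs();print(o['tool_pos'],R.from_rotvec(o['tool_rot']).as_matrix().round(3).tolist())
w=grab('wrist');save(w,'w1.png')
z=w['range_z'];ys,xs=np.mgrid[0:384,0:512]
P=depth(w,np.c_[xs.ravel(),ys.ravel()]);ok=(z.ravel()>0)&(abs(P[:,2]-.07)<.003)&(np.hypot(P[:,0]-.4765,P[:,1]+.3145)<.025)
q=P[ok];print(ok.sum(),np.median(q[:,2]),((q.min(0)+q.max(0))/2).round(4),np.ptp(q,axis=0))
```

```text
[ 0.45019991 -0.33764456  0.16809704] [[0.002, 1.0, -0.005], [1.0, -0.002, 0.005], [0.005, -0.005, -1.0]]
1162 0.0710998464106998 [ 0.4765 -0.3166  0.07  ] [0.03304316 0.0342914  0.00596274]
```

View pics/w1.png

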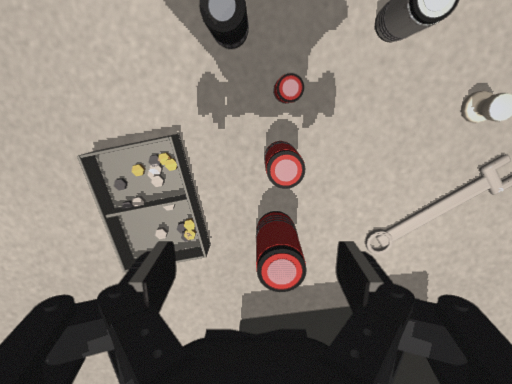

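The wrist view shows the middle red barrel at (286,167), between the small one at (290,88) and the large one at (280,268). It measures (0.4765, -0.316) with its top at 71 mm, so it is the right one.

send_rows([
  [8.5,[2.2,2.6,0],0],
  [8.5,[0,0,2],0],
  [8.5,[0,0,3],0],
  [8.5,[0,0,2],0],
  [8.5,[0,0,0],0],
])

```text
t: 2.95
tool_pos: [0.4761, -0.3168, 0.0992]
tool_rot: [-2.22, -2.218, 0.001]
contact_force: [-0.2, 1.0, 0.7]
opening: 0.0847
grip_force: 0.0
```

send_rows([
  [8.5,[0.1,0,2],0],
  [8.5,[0,0,2],0],
  [8.5,[0,0,2],0],
  [8.5,[0,0,1.3],0],
  [8.5,[0,0,0],0],
  [3,[0,0,0],0],
  [3,[0,0,0],0],
  [3,[0,0,0],0],
  [3,[0,0,0],0],
  [3,[0,0,0],0],
], newtons=30)

```text
t: 4.2
tool_pos: [0.4781, -0.3168, 0.0293]
tool_rot: [2.22, 2.221, 0.0]
contact_force: [-1.1, 0.6, 4.4]
opening: 0.035
grip_force: 30.2
```

send_rows([
  [3,[0,0,-2],0],
  [3,[0,0,-4],0],
  [3,[0,0,-5],0],
  [3,[3,1,0],0],
  [3,[5,1,0],0],
  [3,[5,1,0],0],
  [3,[5,1,0],0],
  [3,[5,1,0],0],
  [3,[5,0.7,0],0],
  [3,[5,0,0],0],
])

```text
t: 5.45
tool_pos: [0.5344, 0.0154, 0.1389]
tool_rot: [2.221, 2.221, 0.001]
contact_force: [0.5, 0.0, -1.7]
opening: 0.0354
grip_force: 30.5
```

send_rows([
  [3,[5,0,0],0],
  [3,[3,0,0],0],
  [3,[2,0,0],0],
  [3,[0,0,0],0],
  [3,[0,0,0],0],
])

```text
t: 6.08
tool_pos: [0.5345, 0.1129, 0.1383]
tool_rot: [2.222, 2.221, -0.001]
contact_force: [-0.3, -0.1, -1.8]
opening: 0.0351
grip_force: 30.5
```

Run:
```python
from h import *
from scipy.spatial.transform import Rotation as R
o=ctrl.get_obs();print(o['tool_pos'],R.from_rotvec(o['tool_rot']).as_matrix().round(3).tolist(),o['contact_force'])
w=grab('wrist');save(w,'w2.png')
s=grab('side');save(s,'s2.png')
c=cv2.resize(s['frame'][80:230,170:370,::-1],(800,600),interpolation=cv2.INTER_CUBIC)
cv2.imwrite('pics/s2c.png',c)
```

```text
[0.53452638 0.11290642 0.13832436] [[0.0, 1.0, -0.0], [1.0, -0.0, -0.001], [-0.001, -0.0, -1.0]] [-0.25641755 -0.12544547 -1.79209431]
```

View pics/s2c.png

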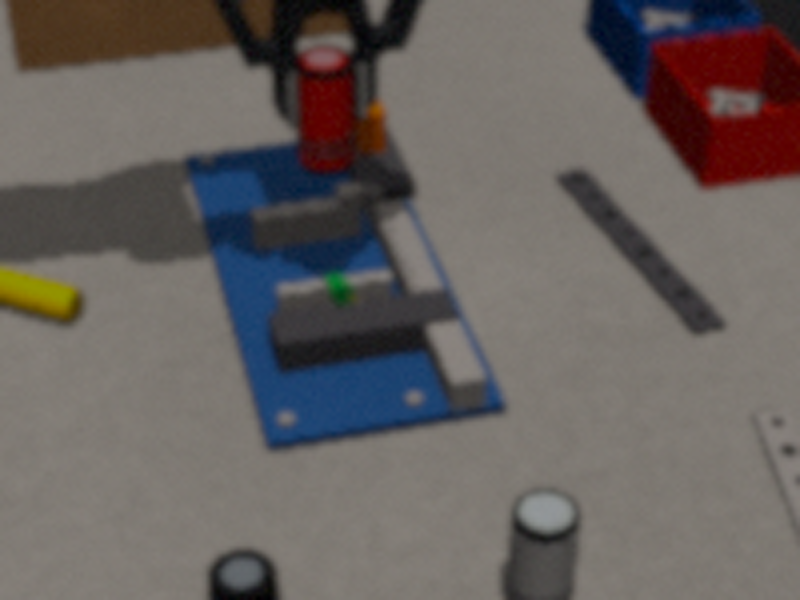

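View pics/w2.png

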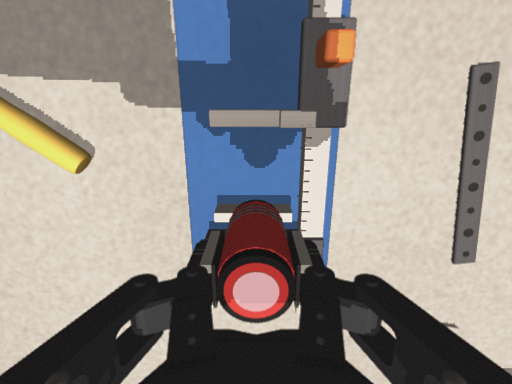

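The side crop shows the barrel held upright, above the far side of the jaws. The wrist view shows the moving jaw at rows 110–127, the white anvil near row 215 and the post at (339,46).

Run:
```python
from h import *
w=grab('wrist')
for u in (225,):
  for v in (105,112,118,125,130,160,190,198,202,206,210,215,220,225,230): print(v,depth(w,[(u,v)]).round(4)[0])
print('edges',plane(w,[(245,110),(245,127),(225,210),(225,222)],.036).round(4))
for c in blobs(w,(8,170,120),(20,255,255),50):
    x=c[:,0]; P=depth(w,x);P=P[abs(P[:,2]-.08)<.004]; print('orange',P.min(0),P.max(0))
# plate side edges at z=.010
print(plane(w,[(188,180),(181,80),(176,10)],.010).round(4), depth(w,[(255,285)]))
```

```text
105 [0.5063 0.1878 0.0099]
112 [0.509  0.1823 0.0369]
118 [0.5088 0.1774 0.0365]
125 [0.5085 0.1716 0.0363]
130 [0.5058 0.1651 0.0118]
160 [0.5047 0.136  0.0109]
190 [0.5036 0.105  0.0108]
198 [0.5034 0.0967 0.0117]
202 [0.5032 0.0921 0.0111]
206 [0.5041 0.0913 0.0205]
210 [0.5053 0.0912 0.0312]
215 [0.5057 0.0883 0.0368]
220 [0.5056 0.0833 0.0371]
225 [0.5022 0.0658 0.0102]
230 [0.5028 0.063  0.0164]
edges [[0.5259 0.1839 0.036 ]
 [0.5257 0.1699 0.036 ]
 [0.5058 0.0931 0.036 ]
 [0.5054 0.0808 0.036 ]]
orange [0.57967548 0.21555319 0.07673416] [0.59815959 0.23486162 0.08263384]
[[0.4665 0.1154 0.01  ]
 [0.4672 0.2093 0.01  ]
 [0.4677 0.2641 0.01  ]] [[0.53449674 0.11654865 0.18141849]]
```

send_rows([
  [3,[1.4,0.1,0],0],
  [3,[0,0,3],0],
  [3,[0,0,3],0],
  [3,[0,0,2],0],
  [3,[0,0,1],0],
  [3,[0,0,0.4],0],
  [3,[0,0,0],0],
])

```text
t: 7.1
tool_pos: [0.5361, 0.1277, 0.0449]
tool_rot: [2.221, 2.221, 0.001]
contact_force: [-0.5, 0.4, -1.7]
opening: 0.0352
grip_force: 30.5
```

send_rows([
  [3,[0,0,0.2],0],
  [3,[0,0,0.2],0],
  [3,[0,0,0],0],
])

```text
t: 7.48
tool_pos: [0.5355, 0.1276, 0.0403]
tool_rot: [2.221, 2.222, 0.0]
contact_force: [1.2, -0.6, -1.6]
opening: 0.0356
grip_force: 30.5
```

send_rows([
  [3,[0,0,0.1],0],
  [3,[0,0,0],0],
])

```text
t: 7.72
tool_pos: [0.5355, 0.1276, 0.0393]
tool_rot: [2.221, 2.222, 0.0]
contact_force: [0.4, -0.3, -1.8]
opening: 0.0354
grip_force: 30.5
```

send_rows([
  [3,[0,0,0.1],0],
  [3,[0,0,0.05],0],
  [3,[0,0,0],0],
])

```text
t: 8.1
tool_pos: [0.5358, 0.1277, 0.0393]
tool_rot: [-2.221, -2.222, 0.0]
contact_force: [-4.8, 0.4, 6.4]
opening: 0.0353
grip_force: 31.3
```

send_rows([
  [5,[0,0,0],0],
  [5,[0,0,0],0],
  [5,[0,0,0],0],
  [5,[0,0,0],0],
])

```text
t: 8.6
tool_pos: [0.5355, 0.1276, 0.0377]
tool_rot: [-2.221, -2.221, 0.0]
contact_force: [-0.2, 0.5, 0.4]
opening: 0.0499
grip_force: 0.0
```

send_rows([
  [5,[0,0,-1],0],
  [5,[0,0,-2],0],
  [5,[0,0,-4],0],
  [5,[0,0,-4],0],
  [5,[0,0,0],0],
  [5,[0,0,0],0],
])

```text
t: 9.35
tool_pos: [0.5357, 0.1277, 0.1487]
tool_rot: [2.221, 2.221, 0.002]
contact_force: [-0.9, 0.3, -0.8]
opening: 0.0498
grip_force: 0.0
```

Run:
```python
from h import *
w=grab('wrist');save(w,'w3.png')
s=grab('side')
c=cv2.resize(s['frame'][80:230,170:370,::-1],(800,600),interpolation=cv2.INTER_CUBIC)
cv2.imwrite('pics/s3c.png',c)
ys,xs=np.mgrid[0:384,0:512]
P=depth(w,np.c_[xs.ravel(),ys.ravel()]);q=P[(abs(P[:,2]-.08)<.004)&(np.hypot(P[:,0]-.535,P[:,1]-.127)<.03)]
print(len(q),((q.min(0)+q.max(0))/2).round(4),np.ptp(q,axis=0))
```

```text
1383 [0.5359 0.128  0.0798] [0.03338313 0.03432225 0.00739368]
```

View pics/s3c.png

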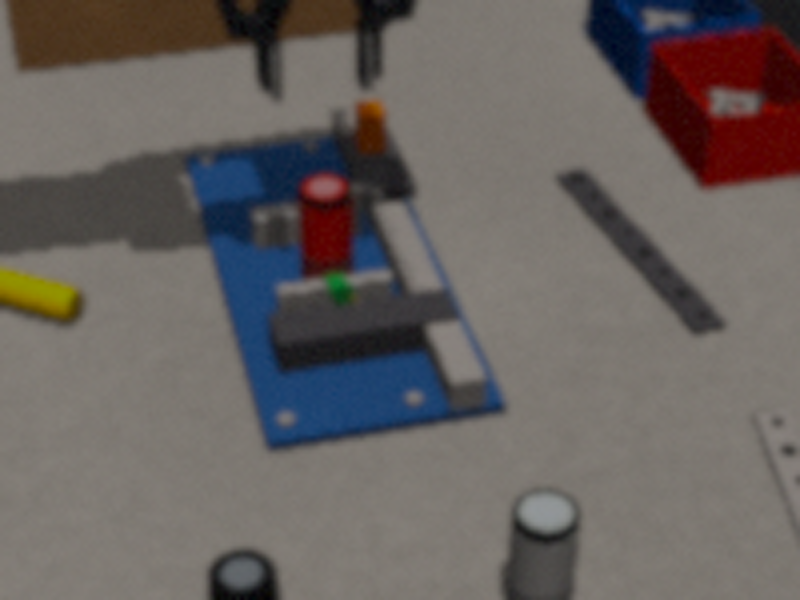

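The barrel stands upright and free between the jaws at (0.536, 0.128), top at 80 mm. Next I close the fingers and go behind the post.

send_rows([
  [0,[3,1.1,0],0],
  [0,[4,1.4,0],0],
  [0,[4,1.4,0],0],
  [0,[3,1.4,0],0],
  [0,[0,0,0],0],
  [0,[0,0,3],0],
  [0,[0,0,3],0],
  [0,[0,0,2],0],
  [0,[0,0,0.9],0],
  [0,[0,0,0],0],
])

```text
t: 10.7
tool_pos: [0.5883, 0.2673, 0.0584]
tool_rot: [-2.221, -2.221, 0.001]
contact_force: [-0.3, 1.0, -0.5]
opening: 0.0006
grip_force: 0.0
```

send_rows([
  [0,[-0.6,0,0],0],
  [0,[-0.6,0,0],0],
  [0,[-0.4,0,0],0],
  [0,[-0.4,0,0],0],
  [0,[-0.3,0,0],0],
  [0,[-0.3,0,0],0],
  [0,[-0.3,0,0],0],
])

```text
t: 11.58
tool_pos: [0.5886, 0.2399, 0.0591]
tool_rot: [-2.22, -2.221, -0.004]
contact_force: [0.6, 5.4, -0.0]
opening: 0.0002
grip_force: 2.6
```

send_rows([
  [0,[-0.4,0,0],0],
  [0,[-0.4,0,0],0],
  [0,[-0.4,0,0],0],
  [0,[-0.4,0,0],0],
  [0,[-0.4,0,0],0],
  [0,[-0.4,0,0],0],
  [0,[-0.4,0,0],0],
  [0,[-0.3,0,0],0],
  [0,[0,0,0],0],
])

```text
t: 12.7
tool_pos: [0.5886, 0.2088, 0.059]
tool_rot: [-2.22, -2.221, -0.003]
contact_force: [-0.7, 5.1, -0.0]
opening: -0.0
grip_force: 2.6
```

Run:
```python
from h import *
t=grab('top');s=grab('side')
a=cv2.resize(t['frame'][130:220,85:245,::-1],(533,300),interpolation=cv2.INTER_CUBIC)
b=cv2.resize(s['frame'][80:200,190:350,::-1],(400,300),interpolation=cv2.INTER_CUBIC)
b=cv2.resize(b,(533,300));cv2.imwrite('pics/c4.png',np.vstack([a,b]))
for n,im in(('t',t),('s',s)):
  for c in blobs(im,(8,170,100),(20,255,255),8): print(n,'orange',c[:,0].min(0),c[:,0].max(0),depth(im,c[:,0].mean(0)).round(4))
  for c in blobs(im,(50,130,60),(75,255,255),4): print(n,'green',depth(im,c[:,0].mean(0)).round(4))
P=depth(t,[(u,v) for v in range(385//2-10,200,3) for u in range(140,200)])
q=P[(abs(P[:,2]-.036)<.004)&(P[:,0]<.52)];print(np.unique(q[:,1].round(3)))
```

```text
t orange [132 148] [141 155] [[0.5907 0.1888 0.0811]]
t green [[0.5327 0.0749 0.0419]]
s orange [262 111] [269 121] [[0.5865 0.1799 0.0773]]
s green [[0.5278 0.0577 0.0524]]
s green [[ 0.2769  2.4122 -0.6103]]
s green [[-0.6646  2.4163 -0.3682]]
s green [[-0.6481  2.3812 -0.2959]]
s green [[ 2.2811  2.411  -0.4184]]
s green [[ 1.727   2.4024 -0.4169]]
s green [[ 0.3494  2.4074 -0.376 ]]
s green [[-0.2737  2.4132 -0.2487]]
[0.051 0.052 0.053 0.054 0.056 0.057 0.058 0.059 0.061 0.063 0.064 0.082
 0.083 0.084 0.085 0.087 0.089 0.09  0.092 0.114 0.117 0.133 0.134 0.135
 0.136 0.137 0.139 0.141 0.142 0.144 0.145 0.146 0.147]
```

View pics/c4.png

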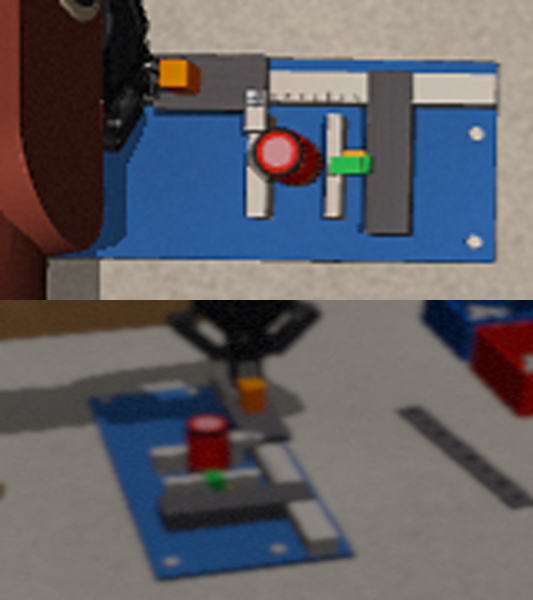

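Post moved 36 mm, jaw face is at y≈0.133, and the barrel sits upright against it. That leaves about 14 mm to go.

send_rows([
  [0,[-0.3,0,0],0],
  [0,[-0.3,0,0],0],
  [0,[-0.2,0,0],0],
  [0,[-0.2,0,0],0],
  [0,[-0.2,0,0],0],
  [0,[-0.1,0,0],0],
  [0,[0,0,0],0],
])

```text
t: 13.68
tool_pos: [0.5885, 0.1965, 0.0591]
tool_rot: [-2.22, -2.22, -0.005]
contact_force: [0.6, 7.1, 0.1]
opening: 0.0
grip_force: 3.7
```

```bash
cat > m.py <<'E'
from h import *
t=grab('top')
for c in blobs(t,(8,170,100),(20,255,255),8): print('orange',depth(t,c[:,0].mean(0)).round(4))
for c in blobs(t,(50,130,60),(75,255,255),4): print('green',c[:,0].mean(0),c[:,0].min(0),c[:,0].max(0),depth(t,c[:,0].mean(0)).round(4))
P=depth(t,[(u,v) for v in range(182,200,3) for u in range(140,210)])
q=P[(abs(P[:,2]-.036)<.004)&(P[:,0]<.52)];print(np.unique(q[:,1].round(3)))
ys,xs=np.mgrid[140:210,130:200]
P=depth(t,np.c_[xs.ravel(),ys.ravel()]);q=P[(abs(P[:,2]-.08)<.005)&(P[:,0]<.56)&(P[:,0]>.5)]
print('barrel',len(q),((q.min(0)+q.max(0))/2).round(4),np.ptp(q,axis=0))
E
python3 m.py
```

```text
orange [[0.591  0.1755 0.0806]]
green [192.5 179. ] [187 177] [198 181] [[0.5329 0.0681 0.0403]]
[0.032 0.033 0.035 0.037 0.039 0.04  0.042 0.044 0.045 0.046 0.047 0.049
 0.05  0.051 0.052 0.053 0.054 0.056 0.057 0.058 0.059 0.06  0.061 0.062
 0.063 0.076 0.077 0.078 0.08  0.082 0.084 0.085 0.102 0.104 0.107 0.121
 0.122 0.123 0.125 0.127 0.129 0.131 0.132 0.134 0.135]
barrel 190 [0.5365 0.1033 0.0801] [0.03393393 0.03352616 0.00926778]
```

The flag moved about 6.5 mm and force is up 2 N, so 2 mm more, then retreat.

send_rows([
  [0,[-0.1,0,0],0],
  [0,[-0.05,0,0],0],
  [0,[0,0,0],0],
  [0,[0,0,0],0],
])

```text
t: 14.22
tool_pos: [0.5886, 0.1953, 0.0591]
tool_rot: [-2.219, -2.22, -0.005]
contact_force: [-0.5, 9.4, -0.9]
opening: -0.0004
grip_force: 4.1
```

send_rows([
  [0,[0.3,0,0],0],
  [0,[1,0,0],0],
  [0,[2,0,0],0],
  [0,[2,0,0],0],
  [0,[0,0,-3],0],
  [0,[0,0,-4],0],
  [0,[2,-2,-2],0],
  [0,[0,0,0],0],
  [0,[0,0,0],0],
])

```text
t: 15.35
tool_pos: [0.5681, 0.2665, 0.1479]
tool_rot: [-2.22, -2.222, 0.002]
contact_force: [-0.0, -0.5, -0.4]
opening: -0.0003
grip_force: 0.0
```

```bash
python3 m.py
python3 - <<'E'
from h import *
s=grab('side');cv2.imwrite('pics/s5.png',cv2.resize(s['frame'][80:230,170:370,::-1],(800,600),interpolation=cv2.INTER_CUBIC))
E
```

```text
orange [[0.5907 0.175  0.082 ]]
green [193. 179.] [187 177] [199 181] [[0.5328 0.0655 0.0415]]
[0.032 0.033 0.035 0.037 0.039 0.04  0.042 0.044 0.045 0.046 0.047 0.048
 0.049 0.051 0.052 0.053 0.054 0.055 0.056 0.057 0.058 0.059 0.061 0.063
 0.064 0.075 0.076 0.077 0.078 0.08  0.082 0.083 0.084 0.085 0.1   0.102
 0.104 0.12  0.121 0.122 0.123 0.124 0.125 0.127 0.129 0.13  0.131 0.132
 0.133 0.134 0.135]
barrel 186 [0.5364 0.1018 0.0796] [0.03359244 0.03217724 0.00895307]
```

View pics/s5.png

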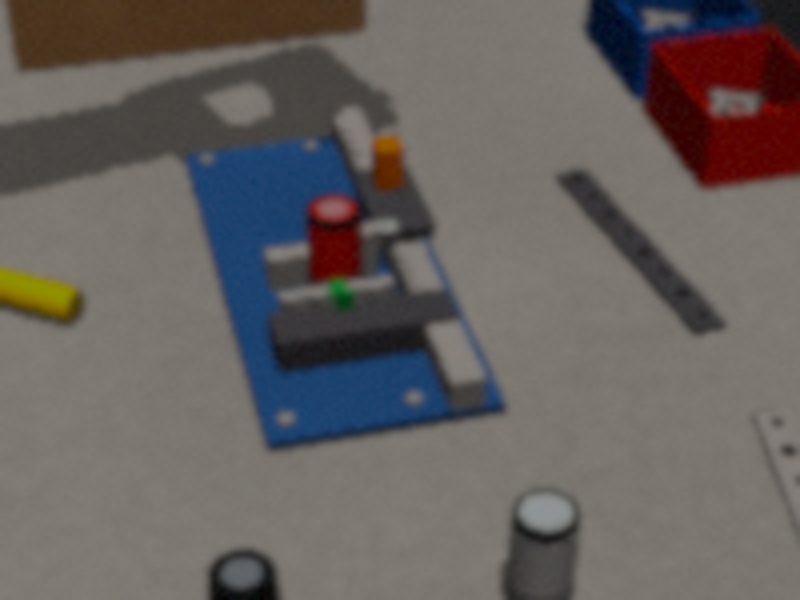

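The barrel is upright between the jaws and held. Anvil is pressed in about 7 mm (face 0.0912 → 0.084), and the robot is clear.

```bash
python3 -c "
from station import ctrl
print(ctrl.finish_job())"
```

```text
the job is handed in; nothing more can be done
None
```

The red barrel stands upright on the base plate, held between the jaws with the anvil pressed in about 7 mm by my camera measurement (target about 8 mm); the arm was clear and I handed the job in after about 15.5 s of the 45 s allowed, with no verdict returned.

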